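# Fit the knurled collar on the air-line filter and hold it home

### The arm

A 6-joint arm with a two-finger parallel gripper is mounted at the origin on the work surface. World frame = base frame: x ahead of the robot, y to its left, z up, the work surface at z = 0. Lengths are in m, angles in degrees, forces in N, time in s.
With the tool pointing down it reaches from about 0.25 to 0.725 m from the base axis. Payload 9.7 kg.
Tool frame: the origin (TCP) lies midway between the tips of the shut fingers; the grasp point (between the pads) lies 19 mm behind it; z points along the fingers, y is the direction in which the jaws open and shut (so a half turn about z gives the same grasp; the last joint's range is limited). The gripper opens to 85 mm and grips with 20 to 120 N. Pads are 22 mm wide; open, the fingers measure 114 mm over their backs; the gripper's body (76 mm by 85 mm) begins 54 mm behind the grasp point. The pads swing forward as they close: fully open they stand 13 mm farther back than shut.
Start: joints at [-71.677, 4.979, 10.078, 95.1, 0, 90], TCP at [0.173, -0.522, 0.231] pointing down, gripper open.
Joint ranges: [-179.16, 179.16], [-48.56, 103.87], [-65.8, 70.77], [-126.05, 130.52], [-82.76, 87.17], [-180, 180]. Speed limits (degrees/s): [127.2, 127.2, 147.25, 180, 180, 180].

### API

Orientations are given as [roll, pitch, yaw] about the fixed x, y, z axes, in that order (R = Rz(yaw) Ry(pitch) Rx(roll)).
In Python, from workcell import get_obs, camera, get_calibration, job_done gives the robot as it stands.
- The arm moves only by the tool play_rows, never from a script. Its argument "commands" is text: rows parted by semicolons, each of 5 numbers parted by spaces: the opening, from 0 (shut) to 1 (fully open), then the shift along the world's x, y, z in mm, then the turn about the world's z in degrees. A call has 1 to 10 rows; each row is the pose to reach, as a shift and turn from the pose commanded when the call began; what a row does not reach only later rows make up. A row lasts 1/12 s, in which the tool goes at most 41.7 mm and 7.16 degrees, less where a joint would pass 70% of its speed; a pose out of reach is approached as far as the arm can. A call with a gripper value outside its range is refused whole. The fingers move at their own pace and stop on an object; "force" is the grip in N (left out, the last holds). Time passes only in rows, so rows that repeat a pose let the fingers close. It gives the time, the measured TCP pose, the force and the opening at its end, in the units of the state.
- get_obs(): the state, without advancing time (a new reading comes with each control period).
- camera(name): name is "side" or "top"; returns the picture (384x512x3 uint8, red, green, blue); there is no depth.
- get_calibration(name): a dict with "fx", "fy", "cx", "cy" (pixels), "eye" and "attitude" of the camera in the world. Camera axes: x right, y down, z forward; pixel columns grow to the right and rows downward; lengths in m; the calibration is good to about 2 mm. A picture is of the moment at which its call begins. get_calibration takes no time and is no camera call.
- job_done(): hands the job in, once; it reports no verdict.
The state is a dict: "time": time; "q": joint angles; "qd": joint speeds; "joint_efforts": joint torques, N m; "ee_pos": TCP position; "tcp_rot": TCP orientation; "wrist_force": force on the tool from outside, world axes, zero at the start; "torque": the same for the moment, N m; "opening": finger opening in m.
Only numpy, scipy, OpenCV 4.12 (cv2) and the standard library are available. Lean on these libraries where they do the work, as an engineer would, in place of code of your own. Each camera call takes 0.05 s, during which the arm holds its last target.

### The job

Fit the orange knurled collar onto the upright spigot of the blue air-line filter housing: its keyway is hidden inside, so turn the collar until the keyway drops over the brass pin, and push it down against the spring until it sits fully home, flat on the ledge. Do not let go: finish with the gripper still holding the collar pushed home, so that I can put in the locking screw. Leave the other things on the bench where they are.

Things in the scene. Friction and masses are not known exactly. Their poses are not given: they have to be found in the camera images.
- collar: Loose orange cup-shaped plastic collar, open below, closed on top, standing on the bench: outside 56 mm diameter (knurled, grip it there), 42 mm high, 0.14 to 0.21 kg. Origin: centre of its underside; z up its axis; x towards the white index stripe on its top and side. Inside: a 31 mm bore, 35 mm deep, with one hidden keyway (see stripe).
- stripe (a point): The white index stripe, at the rim of the collar's top, 25 mm from its axis. The hidden keyway, open at the bottom, 8.5 mm wide, 6 mm deep into the bore's wall and as long as the bore, lies 0.15 to 1.55 rad (9 to 89 degrees) counterclockwise from the stripe, seen from above: different every time, firm in the collar.
- housing: Blue air-line filter housing, fixed to the bench: block 96 x 96 x 40 mm, pipe stubs on its +y and -y sides reaching 70 mm from the centre. Origin: centre of its underside; z up; x from its axis towards the side where the brass pin stands out. On top, a round aluminium ledge (72 mm diameter, top 46 mm above the bench) and an upright steel spigot.
- spigot_top (a point): Top of the upright steel spigot, on its axis, 34 mm above the ledge. Spigot 28 mm diameter, straight for 28 mm above the ledge, then tapering to 18 mm at the top; the collar's bore slips over it with 1.5 mm to spare all round.
- pin (a point): Brass pin, 6 mm square, standing out level from the spigot along the housing's x to 20 mm from the axis; this point: on its centre line, 17 mm from the axis, 11 mm above the ledge. While the keyway is not over it the collar stops on it, underside 13 mm above the ledge; with the keyway over it (within about 0.1 rad) the collar can be pushed down to the ledge.
- ledge (a point): Centre of the ledge's top face, on the spigot's axis: the collar's origin is here when it is fully home.
- plunger (a joint): Spring plunger, 12 mm copper rod out of the spigot's top, its end 43 mm above the ledge. Value: how far it is pushed down, m (0 free, at most 0.010, about 0.0075 with the collar home). Spring 1000 N/m: it meets the collar's top plate 7.5 mm before home and pushes up with about 7.5 N at home, so that a collar let go rises about 6 mm.
- paint_tin: Paint tin with a red band, 92 mm diameter, 115 mm high, loose; leave alone. Origin: centre of its underside.
- offcut: Light wood offcut, 60 x 100 x 35 mm, loose; leave alone. Origin: centre of its underside.
- carton: Closed cardboard box, 90 x 130 x 55 mm, loose; leave alone. Origin: centre of its underside.
- screwdriver: Screwdriver lying on the bench between or near the housing and the collar, along its x, under 40 mm high; leave alone.
- brush: Brush lying on the bench along its x; leave alone.
- nail_jar: Small jar, 56 mm diameter, 75 mm high, loose; leave alone. Origin: centre of its underside.
- old_gasket: Flat black rubber ring, 60 mm outside, 10 mm high, loose; leave alone. Origin: centre of its underside.
Mind the look-alikes: they are no part of the job. Of the things shaped like the collar, the orange one is meant.

How it is judged:
By the outcome, as a careful person would: the job done as asked, in the order asked, and still so for the second after the job is handed in, while the arm keeps its last pose, push and grip.
It also fails if it takes over 54 s, if anything falls off the work surface, if the arm or the gripper's body presses on something with over 40 N, if the wrist force passes 120 N, or if a joint passes its speed limit or range.

## Working session

There is one attempt and no reset: what is moved stays moved. The work goes in short steps, Python scripts to look and compute and a tool call to move; the robot and the scene stay as the last step left them, time stands still between calls to the robot, and variables do not carry over. Pictures are saved under pics/ and viewed, and the job is handed in when it is done.

Besides the shell and the picture viewer there is one more tool, called after "Call:" as name(argument=value, ...) on one line, values as JSON. play_rows: Moves the arm, as the interface text tells. Its arguments: {"type":"object","properties":{"commands":{"type":"string"},"force":{"type":"number"}},"required":["commands"]}

```bash
mkdir -p pics; ls; python3 - <<'E'
from workcell import *
import cv2
for n in ("side","top"):
    im=camera(n); cv2.imwrite(f"pics/{n}0.png",im[:,:,::-1]); print(n,get_calibration(n))
print(get_obs())
E
```

```text
pics
side {'fx': 470.69561079861484, 'fy': 470.69561079861484, 'cx': 253.5842858625226, 'cy': 187.2777023858815, 'eye': array([ 0.31157709, -1.28054053,  0.90519898]), 'attitude': array([-121.68451013,    0.58677674,  -12.3184486 ])}
top {'fx': 353.5536682871775, 'fy': 353.5536682871775, 'cx': 253.8088989245874, 'cy': 190.28438918305426, 'eye': array([ 0.36102738, -0.02674234,  1.15285324]), 'attitude': array([-169.66297775,    1.8666976 ,  -91.07856974])}
{'time': 0.1, 'q': array([-7.16752353e+01,  5.00834412e+00,  1.00403507e+01,  9.50980620e+01,
        3.90502942e-04,  8.99996102e+01]), 'qd': array([-0.04408739, -0.06059785,  0.02950256,  0.00595314, -0.00896453,
        0.05733352]), 'joint_efforts': array([ 2.57254851e-04, -5.21562982e+01,  4.65651333e+01,  1.61150034e-02,
       -4.96187411e-06, -1.19335411e-05]), 'ee_pos': array([ 0.17286496, -0.52193233,  0.23066231]), 'tcp_rot': array([-1.79933945e+02, -3.90952080e-04,  1.83251540e+01]), 'wrist_force': array([-0.3091012 , -0.21403733, -0.62636066]), 'torque': array([-0.03331751, -0.02068237,  0.01972672]), 'opening': 0.08534935522461488}
```

View pics/side0.png

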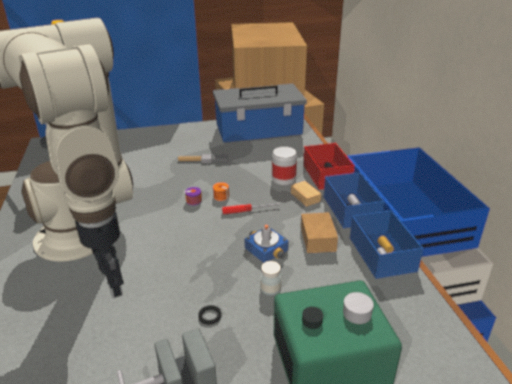

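View pics/top0.png

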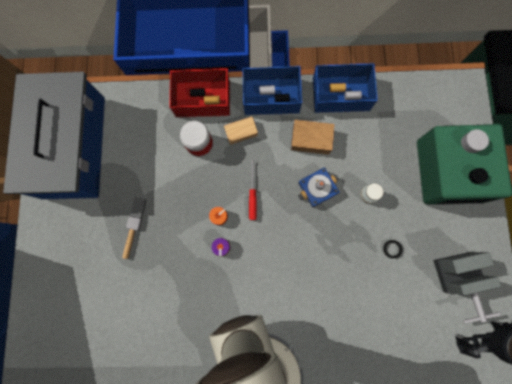

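The side view shows the orange collar at about (221,191), with a purple look-alike at (193,196) and the housing at (267,245). In the top view the collar is at (219,215) and the housing at (320,187). I'll zoom in on both.

```bash
cat > h.py <<'E'
import numpy as np, cv2
from workcell import *
from scipy.spatial.transform import Rotation as R
def K(n):
    c=get_calibration(n); return c, R.from_euler('xyz',c['attitude'],degrees=True).as_matrix()
def ray(n,uv,z):
    c,M=K(n); d=M@np.array([(uv[0]-c['cx'])/c['fx'],(uv[1]-c['cy'])/c['fy'],1]); e=np.array(c['eye'])
    return e+d*(z-e[2])/d[2]
def proj(n,p):
    c,M=K(n); q=M.T@(np.array(p)-c['eye']); return np.array([c['cx']+c['fx']*q[0]/q[2],c['cy']+c['fy']*q[1]/q[2]])
E
python3 - <<'E'
from h import *
s=cv2.imread('pics/side0.png');t=cv2.imread('pics/top0.png')
def cr(im,u,v,w=24,f=12): return cv2.resize(im[v-w:v+w,u-w:u+w],None,fx=f*24/w*0.69,fy=f*24/w*0.69,interpolation=cv2.INTER_CUBIC)[:398,:398]
a=cv2.hconcat([cr(t,219,215,16),cr(t,320,187,30)]);cv2.imwrite('pics/zt.png',cv2.resize(a,None,fx=1,fy=1))
a=cv2.hconcat([cr(s,221,191,16),cr(s,267,245,30)]);cv2.imwrite('pics/zs.png',a)
for n,im,z in(('top',t,.042),('side',s,.042)):
    hsv=cv2.cvtColor(im,cv2.COLOR_BGR2HSV)
    m=cv2.inRange(hsv,(5,170,120),(16,255,255))
    k,l,st,c=cv2.connectedComponentsWithStats(m)
    for i in range(1,k):
        if st[i,4]>25: print(n,st[i],c[i],ray(n,c[i],.03))
print(ray('top',(320,187),.05),ray('side',(267,240),.06))
E
```

```text
top [210 208  17  17 192] [217.65104167 216.109375  ] [0.48551815 0.12323944 0.03      ]
side [214 183  14  17 164] [219.61585366 190.95731707] [0.48434655 0.11006348 0.03      ]
[ 0.56829635 -0.20389049  0.05      ] [ 0.57110775 -0.23338127  0.06      ]
```

```bash
sleep 0
```

```text
(no output)
```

View pics/zt.png

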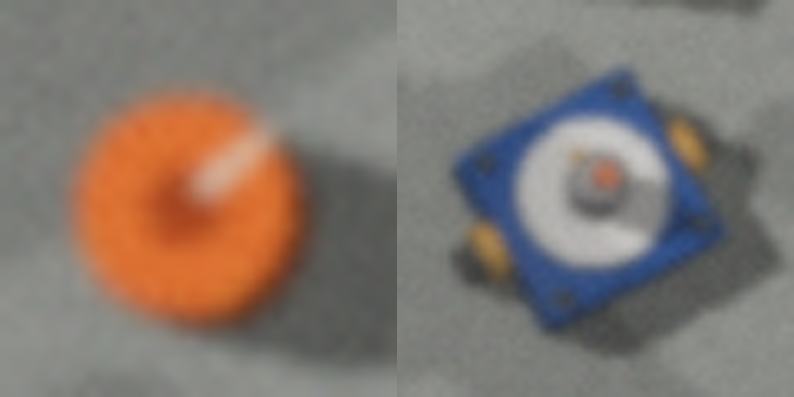

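View pics/zs.png

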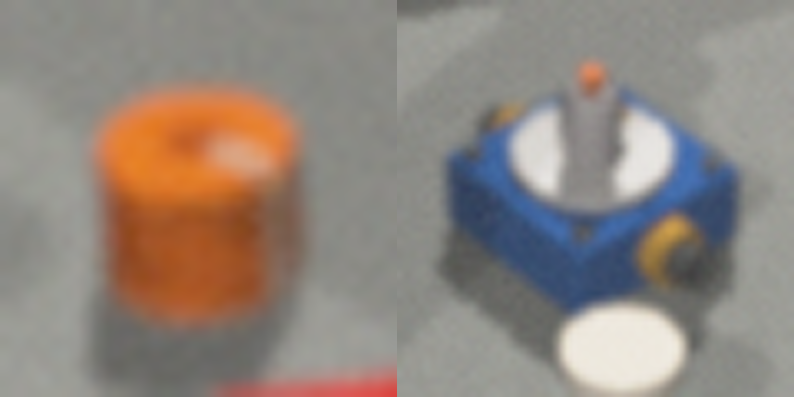

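Top view: the stripe on the collar points to the upper right, and the pin is a brass spot to the upper left of the spigot. The stubs are at lower left and upper right. Next I'll take exact positions.

```bash
python3 - <<'E'
from h import *
F=6
def up(im,u,v,w): return cv2.resize(im[v-w:v+w,u-w:u+w],None,fx=F,fy=F,interpolation=cv2.INTER_CUBIC)
def back(p,u,v,w): return (np.array(p)+.5)/F-.5+np.array([u-w,v-w])
s=cv2.imread('pics/side0.png');t=cv2.imread('pics/top0.png')
out=[]
for n,im,(u,v) in(('top',t,(219,215)),('side',s,(221,191))):
    w=16;z=up(im,u,v,w);hsv=cv2.cvtColor(z,cv2.COLOR_BGR2HSV)
    m=cv2.inRange(hsv,(3,125,80),(20,255,255))
    c=max(cv2.findContours(m,0,1)[0],key=cv2.contourArea);h=cv2.convexHull(c)
    e=cv2.fitEllipse(h);x=back(e[0],u,v,w)
    print(n,'collar',x,np.array(e[1])/F,e[2],ray(n,x,.021), 'hull bb',back(h.reshape(-1,2).min(0),u,v,w),back(h.reshape(-1,2).max(0),u,v,w))
    cv2.drawContours(z,[h],-1,(0,255,0),1);out.append(cv2.resize(z,(300,300)))
for n,im,(u,v) in(('top',t,(320,187)),('side',s,(267,242))):
    w=28;z=up(im,u,v,w);hsv=cv2.cvtColor(z,cv2.COLOR_BGR2HSV)
    m=cv2.inRange(hsv,(0,0,155),(179,40,255)); 
    c=max(cv2.findContours(m,0,1)[0],key=lambda c:cv2.contourArea(c) if abs(cv2.boundingRect(c)[1]-130)<400 else 0)
    h=cv2.convexHull(c);e=cv2.fitEllipse(h);x=back(e[0],u,v,w)
    print(n,'ledge',x,np.array(e[1])/F,e[2],ray(n,x,.046))
    cv2.drawContours(z,[h],-1,(0,255,0),1)
    b=cv2.inRange(hsv,(100,90,40),(125,255,255))
    c=max(cv2.findContours(b,0,1)[0],key=cv2.contourArea);h=cv2.convexHull(c)
    r=cv2.minAreaRect(h)
    if n=='top':
        q=back(cv2.boxPoints(r),u,v,w);P=[ray(n,a,.035) for a in q]
        print('block ctr',np.mean(P,0)); 
        for i in range(4):
            d=P[(i+1)%4]-P[i];print(np.linalg.norm(d),np.degrees(np.arctan2(d[1],d[0])))
        cv2.drawContours(z,[cv2.boxPoints(r).astype(int)],-1,(0,0,255),1)
    r=cv2.inRange(hsv,(3,100,100),(14,255,255)); 
    k,l,st,ce=cv2.connectedComponentsWithStats(r)
    for i in range(1,k):
        if st[i,4]>30: p=back(ce[i],u,v,w);print(n,'copper?',st[i,4],p,ray(n,p,.089))
    out.append(cv2.resize(z,(300,300)))
cv2.imwrite('pics/m1.png',cv2.vconcat([cv2.hconcat(out[:2]),cv2.hconcat(out[2:])]))
E
```

```text
top collar [217.97035853 215.55275853] [17.80573146 18.83003998] 125.78005981445312 [0.48829385 0.1234074  0.021     ] hull bb [208.75       206.58333333] [227.08333333 224.58333333]
side collar [220.29636129 190.89259211] [17.79062017 18.94785945] 17.74877166748047 [0.48853614 0.12423749 0.021     ] hull bb [212.58333333 182.08333333] [228.08333333 200.25      ]
top ledge [319.40957642 185.40339406] [21.62633769 22.78944397] 116.55455017089844 [ 0.57424708 -0.20294033  0.046     ]
block ctr [ 0.57272334 -0.20180387  0.035     ]
0.10162051050461719 -62.33871957345177
0.09690459243498459 -154.90395918929707
0.10009892193303194 117.37902826098619
0.09635548619834568 25.987549040317877
top copper? 227 [321.23678414 183.10903084] [ 0.57295321 -0.20201012  0.089     ]
side ledge [302.77598063 233.97037379] [27.48459625 48.26990763] 119.46583557128906 [ 0.68642042 -0.21199073  0.046     ]
side copper? 358 [265.96182495 226.15363128] [ 0.57464966 -0.20553526  0.089     ]
```

View pics/m1.png

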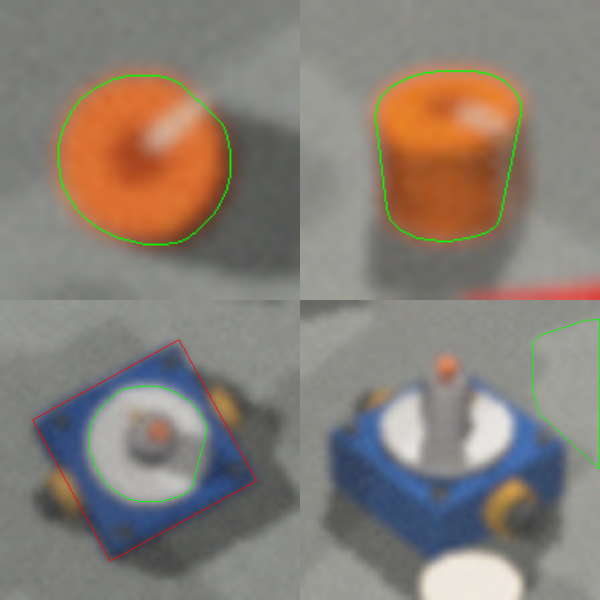

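```bash
python3 - <<'E'
from h import *
c=np.array([.4884,.1238]);t=cv2.imread('pics/top0.png')
im=cv2.cvtColor(cv2.resize(t[199:231,203:235],None,fx=6,fy=6,interpolation=cv2.INTER_CUBIC),cv2.COLOR_BGR2HSV)
m=cv2.inRange(im,(0,25,165),(25,120,255));k,l,st,ce=cv2.connectedComponentsWithStats(m)
for i in range(1,k):
    if st[i,4]>40:
        p=(ce[i]+.5)/6-.5+[203,199];q=ray('top',p,.042);d=q[:2]-c;print(st[i],p,d,np.hypot(*d),np.degrees(np.arctan2(d[1],d[0])))
for p in((221.7,189.3),(225.5,184.7)):
    pass
for p in ((219.0,214.5),(221.,213),(224,210.2)):
    d=ray('top',p,.042)[:2]-c;print(p,d,np.degrees(np.arctan2(d[1],d[0])))
for p in [(253,205),(221,247),(373,192)]: print(p,ray('top',p,.03))
print(proj('top',[.573,-.2025,.08]),proj('side',[.5735,-.2035,.089]))
E
```

```text
[ 36  46  70 106 317] [211.59542587 215.12486856] [-0.0006533   0.01708596] 0.01709844436957579 92.18969229782455
[ 94  49  40  46 602] [221.43936877 211.27297896] [ 0.01090516 -0.01422539] 0.01792440331906495 -52.52629218306753
(219.0, 214.5) [ 0.00080481 -0.00645223] -82.89002600493156
(221.0, 213) [ 0.00543381 -0.01281596] -67.02365124078887
(224, 210.2) [ 0.01414244 -0.02238185] -57.71239890755954
(253, 205) [0.51871258 0.00948606 0.03      ]
(221, 247) [0.38772298 0.11269942 0.03      ]
(373, 192) [ 0.55160518 -0.37440183  0.03      ]
[320.94276827 183.67303171] [265.41389367 225.80178777]
```

Call:
play_rows(commands="1 315 646 0 0;1 315 646 0 0;1 315 646 0 0;1 315 646 0 0;1 315 646 0 0;1 315 646 0 0;1 315 646 0 0;1 315 646 0 0;1 315 646 0 0;1 315 646 0 0", force=60)

```text
time: 0.93
ee_pos: [0.3557, -0.1457, 0.2313]
tcp_rot: [180.0, -0.0, 18.3]
wrist_force: [1.3, -1.4, 0.2]
opening: 0.0856
```

Call:
play_rows(commands="1 132.7 269.5 0 0;1 132.7 269.5 0 0;1 132.7 269.5 0 0;1 132.7 269.5 0 0;1 132.7 269.5 0 0;1 132.7 269.5 0 0;1 132.7 269.5 0 0;1 132.7 269.5 0 0;1 132.7 269.5 -60 0;1 132.7 269.5 -100 0")

```text
time: 1.77
ee_pos: [0.4896, 0.1233, 0.1483]
tcp_rot: [180.0, -0.2, 18.4]
wrist_force: [0.4, -0.1, -0.8]
opening: 0.0854
```

```bash
python3 - <<'E'
from h import *
print(get_obs()['ee_pos'])
for n in ("side","top"):
    im=camera(n)[:,:,::-1]
    u,v=proj(n,[.4884,.1238,.06]).astype(int)
    cv2.imwrite(f"pics/{n}1.png",cv2.resize(im[v-50:v+50,u-50:u+50],None,fx=4,fy=4,interpolation=cv2.INTER_CUBIC))
a=cv2.hconcat([cv2.imread(f'pics/{n}1.png') for n in('side','top')]);cv2.imwrite('pics/a1.png',a)
E
```

```text
[0.48962158 0.12327645 0.14827357]
```

View pics/a1.png

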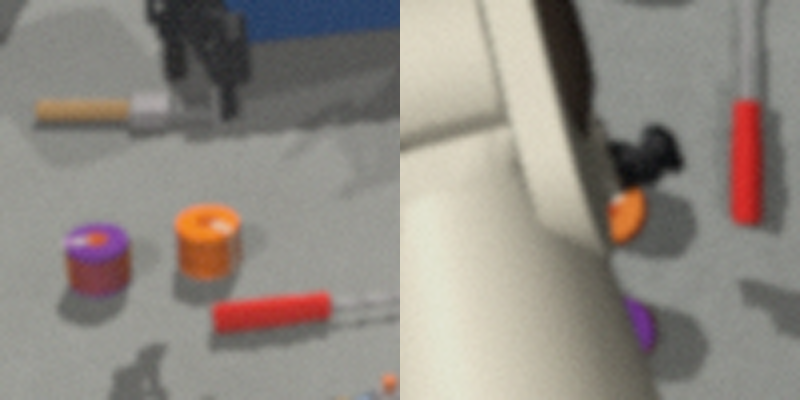

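The gripper is open above the collar and clear of the screwdriver and the purple ring. Going down.

Call:
play_rows(commands="1 -0.7 0.3 -40 0;1 -0.7 0.3 -80 0;1 -0.7 0.3 -115 0;1 -0.7 0.3 -130 0;1 -0.7 0.3 -142 0;1 -0.7 0.3 -142 0")

```text
time: 2.37
ee_pos: [0.4875, 0.1219, 0.0058]
tcp_rot: [-180.0, 0.1, 18.3]
wrist_force: [-0.4, -0.4, -0.2]
opening: 0.085
```

```bash
python3 - <<'E'
from h import *
im=camera("side")[:,:,::-1]
u,v=proj("side",[.4884,.1238,.06]).astype(int)
cv2.imwrite("pics/s2.png",cv2.resize(im[v-40:v+40,u-40:u+40],None,fx=7,fy=7,interpolation=cv2.INTER_CUBIC))
E
```

```text
(no output)
```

View pics/s2.png

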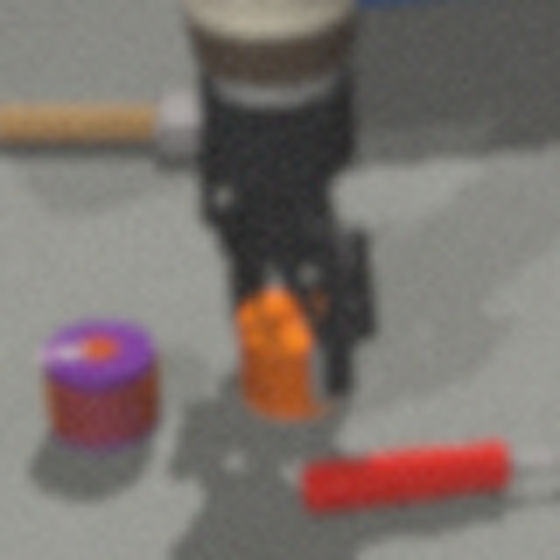

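The collar sits between the fingers, so I'm closing.

Call:
play_rows(commands="0.5 0 0 0 0;0.4 0 0 0 0;0.4 0 0 0 0;0.4 0 0 0 0;0.4 0 0 0 0;0.4 0 0 0 0;0.4 0 0 0 0;0.4 0 0 0 0", force=60)

```text
time: 3.08
ee_pos: [0.4889, 0.1225, 0.0083]
tcp_rot: [180.0, -0.2, 18.3]
wrist_force: [-0.5, 0.3, 7.2]
opening: 0.0544
```

Call:
play_rows(commands="0.4 0 0 30 0;0.4 0 0 60 0;0.4 0 0 100 0;0.4 0 0 100 0")

```text
time: 3.42
ee_pos: [0.4906, 0.123, 0.1143]
tcp_rot: [180.0, -0.6, 18.3]
wrist_force: [1.7, 0.5, -0.4]
opening: 0.0546
```

```bash
python3 - <<'E'
from h import *
o=get_obs();print(o['ee_pos'],o['wrist_force'],o['torque'])
im=camera("side")[:,:,::-1]
u,v=proj("side",[.4884,.1238,.14]).astype(int)
cv2.imwrite("pics/s3.png",cv2.resize(im[v-40:v+40,u-40:u+40],None,fx=7,fy=7,interpolation=cv2.INTER_CUBIC))
E
```

```text
[0.4905822  0.12297059 0.11434159] [ 1.69953475  0.53243117 -0.36354486] [-0.03617883 -0.03012141 -0.00113724]
```

View pics/s3.png

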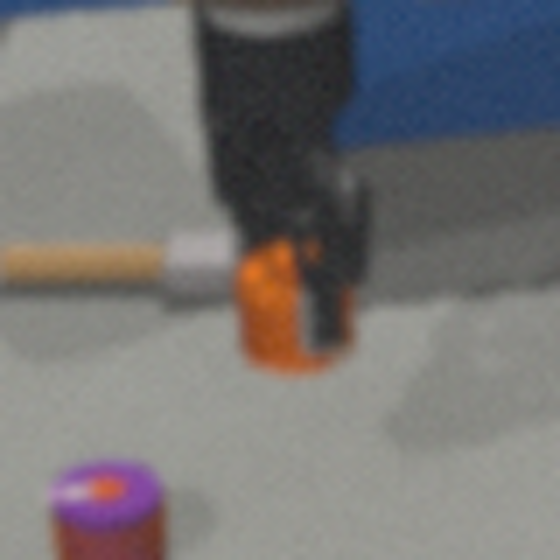

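The collar is firmly held. I'll carry it to above the spigot, turning by −20° so the stripe ends near −72°.

Call:
play_rows(commands="0.4 0 0 40 0;0.4 84.5 -326 40 -20;0.4 84.5 -326 40 -20;0.4 84.5 -326 40 -20;0.4 84.5 -326 40 -20;0.4 84.5 -326 40 -20;0.4 84.5 -326 40 -20;0.4 84.5 -326 40 -20;0.4 84.5 -326 40 -20;0.4 84.5 -326 40 -20")

```text
time: 4.3
ee_pos: [0.5724, -0.2093, 0.1442]
tcp_rot: [179.9, 0.1, -1.9]
wrist_force: [0.5, 0.3, -1.9]
opening: 0.0551
```

Call:
play_rows(commands="0.4 0 0 -10 0;0.4 0 0 -20 0;0.4 0 0 -20 0;0.4 0 0 -20 0")

```text
time: 4.63
ee_pos: [0.5713, -0.2023, 0.1247]
tcp_rot: [-180.0, 0.1, -1.6]
wrist_force: [0.6, 0.0, -1.0]
opening: 0.0547
```

```bash
cat > look.py <<'E'
from h import *
import sys
o=get_obs();print({k:np.round(o[k],4) for k in('time','ee_pos','tcp_rot','wrist_force','torque','opening')})
S=[]
for n in("side","top"):
    im=camera(n)[:,:,::-1]
    cv2.imwrite(f"pics/{n}_{sys.argv[1]}.png",im)
    u,v=proj(n,[.5735,-.203,.1]).astype(int)
    S.append(cv2.resize(im[v-40:v+40,u-40:u+40],(400,400),interpolation=cv2.INTER_CUBIC))
cv2.imwrite(f"pics/{sys.argv[1]}.png",cv2.hconcat(S))
E
python3 look.py l4
```

```text
{'time': np.float64(4.6333), 'ee_pos': array([ 0.5713, -0.2023,  0.1247]), 'tcp_rot': array([-1.799554e+02,  1.204000e-01, -1.586500e+00]), 'wrist_force': array([ 0.5886,  0.0355, -1.0275]), 'torque': array([ 0.0166,  0.0125, -0.002 ]), 'opening': np.float64(0.0547)}
```

View pics/l4.png

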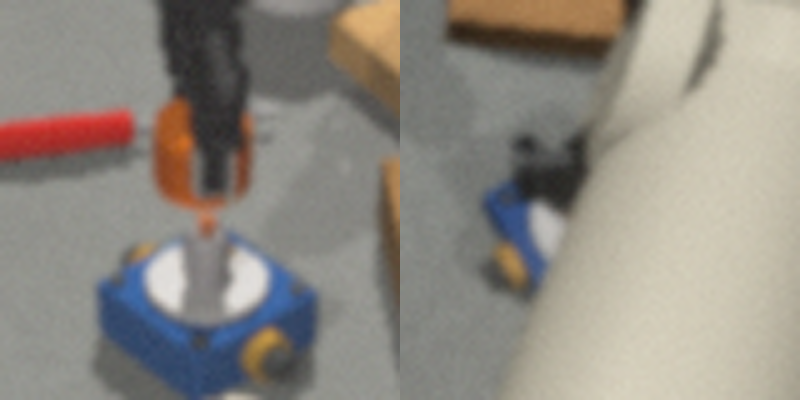

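```bash
python3 - <<'E'
from h import *
im=cv2.imread('pics/side_l4.png')
u,v=proj("side",[.5735,-.203,.1]).astype(int);u0,v0=u-40,v-40;print(u0,v0)
F=6;z=cv2.resize(im[v0:v0+80,u0:u0+80],None,fx=F,fy=F,interpolation=cv2.INTER_CUBIC)
h=cv2.cvtColor(z,cv2.COLOR_BGR2HSV);m=cv2.inRange(h,(2,110,70),(20,255,255))
for c in cv2.findContours(m,0,1)[0]:
    if cv2.contourArea(c)>60:
        b=c.reshape(-1,2);p=lambda q:(np.array(q)+.5)/F-.5+[u0,v0]
        print(cv2.contourArea(c),p(b.min(0)),p(b.max(0)))
for y in range(215,260,3):  # gray spigot edges / collar edges by row
    pass
def sil(x,y,zb):
    a=np.linspace(0,6.283,90);P=np.array([proj('side',[x+.028*np.cos(t),y+.028*np.sin(t),zz]) for t in a for zz in(zb,zb+.042)]);return P.min(0),P.max(0)
for x,y in((.5713,-.2023),(.5735,-.203)):
    for zb in(.117,.119): print(x,y,zb,sil(x,y,zb))
for x,y in((.5713,-.2023),(.5725,-.2023),(.5735,-.203),(.574,-.205)): print(x,y,proj('side',[x,y,.089]),proj('side',[x,y,.085]))
E
```

```text
225 182
1092.0 [273.58333333 247.58333333] [280.91666667 256.08333333]
1234.0 [301.75       213.91666667] [304.41666667 230.75      ]
72.0 [225.25       212.41666667] [230.91666667 213.58333333]
79.5 [236.91666667 209.75      ] [238.75 212.25]
145.0 [242.58333333 209.58333333] [250.75 211.25]
69.5 [232.08333333 207.91666667] [234.75       209.41666667]
84.5 [226.41666667 205.58333333] [231.58333333 206.75      ]
827.0 [272.08333333 204.75      ] [274.58333333 219.75      ]
96.0 [237.41666667 204.41666667] [243.41666667 206.25      ]
113.5 [244.41666667 203.58333333] [251.08333333 207.08333333]
5626.0 [255.58333333 200.91666667] [268.91666667 227.91666667]
5370.0 [291.41666667 181.58333333] [304.41666667 198.41666667]
0.5713 -0.2023 0.117 (array([254.76876976, 200.30933152]), array([274.50789474, 223.55287297]))
0.5713 -0.2023 0.119 (array([254.76248119, 199.72959609]), array([274.51715374, 222.98032806]))
0.5735 -0.203 0.117 (array([255.57872658, 200.34328932]), array([275.32236263, 223.59088019]))
0.5735 -0.203 0.119 (array([255.57307439, 199.76349695]), array([275.33226511, 223.01828148]))
0.5713 -0.2023 [264.58352044 225.66514917] [264.58073614 226.77227747]
0.5725 -0.2023 [264.98391799 225.60960546] [264.9805221  226.71664825]
0.5735 -0.203 [265.37370772 225.70238904] [265.36971483 226.80961746]
0.574 -0.205 [265.70161062 226.07714161] [265.69711121 227.18506853]
```

Call:
play_rows(commands="0.4 2.5 0 0 0;0.4 2.5 0 -10 0;0.4 2.5 0 -20 0;0.4 2.5 0 -30 0;0.4 2.5 0 -38 0;0.4 2.5 0 -38 0;0.4 2.5 0 -38 0")

```text
time: 5.32
ee_pos: [0.574, -0.2037, 0.087]
tcp_rot: [-180.0, 0.1, -1.7]
wrist_force: [0.6, 0.3, -1.5]
opening: 0.0546
```

```bash
python3 look.py l5
```

```text
{'time': np.float64(5.3167), 'ee_pos': array([ 0.574 , -0.2037,  0.087 ]), 'tcp_rot': array([-1.799715e+02,  8.930000e-02, -1.682200e+00]), 'wrist_force': array([ 0.596 ,  0.3491, -1.5368]), 'torque': array([ 0.0071, -0.0025,  0.0436]), 'opening': np.float64(0.0546)}
```

View pics/l5.png

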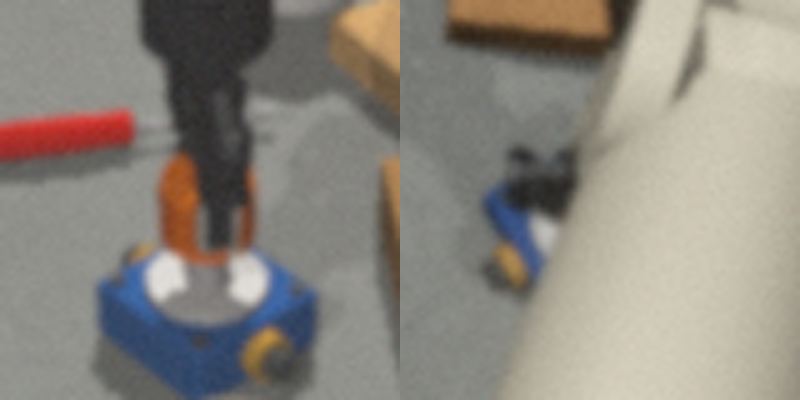

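The collar is over the spigot's tip and centred on it in the side view (both at about u=208), with no contact force. Lowering further in small steps.

Call:
play_rows(commands="0.4 0 0 -4 0;0.4 0 0 -8 0;0.4 0 0 -11 0;0.4 0 0 -14 0;0.4 0 0 -14 0;0.4 0 0 -14 0")

```text
time: 5.92
ee_pos: [0.5743, -0.2036, 0.0735]
tcp_rot: [-180.0, 0.0, -1.7]
wrist_force: [-0.1, 1.8, -2.2]
opening: 0.0549
```

Call:
play_rows(commands="0.4 0 0.3 -2 0;0.4 0 0.3 -4 0;0.4 0 0.3 -6 0;0.4 0 0.3 -8 0;0.4 0 0.3 -8 0")

```text
time: 6.33
ee_pos: [0.5747, -0.2036, 0.067]
tcp_rot: [180.0, -0.1, -1.7]
wrist_force: [-2.7, 0.2, 5.8]
opening: 0.0551
```

Contact with the pin came at TCP z ≈ 0.067, as predicted. I'll press slightly and sweep counterclockwise.

Call:
play_rows(commands="0.4 -0.5 0 -1 0;0.4 -0.5 0 -1.5 0;0.4 -0.5 0 -1.5 0;0.4 -0.5 0 -1.5 0")

```text
time: 6.67
ee_pos: [0.5746, -0.2036, 0.0667]
tcp_rot: [180.0, -0.2, -1.7]
wrist_force: [-4.5, 2.8, 12.7]
opening: 0.0545
```

Call:
play_rows(commands="0.4 0 0 0 1.5;0.4 0 0 0 3;0.4 0 0 0 4.5;0.4 0 0 0 6;0.4 0 0 0 7.5;0.4 0 0 0 9;0.4 0 0 0 10")

```text
time: 7.25
ee_pos: [0.5754, -0.2034, 0.0667]
tcp_rot: [180.0, -0.2, 8.4]
wrist_force: [-0.3, 3.6, 11.0]
opening: 0.0549
```

Call:
play_rows(commands="0.4 0 0 0 1.5;0.4 0 0 0 3;0.4 0 0 0 4.5;0.4 0 0 0 6;0.4 0 0 0 6")

```text
time: 7.67
ee_pos: [0.5755, -0.2035, 0.0667]
tcp_rot: [179.9, -0.2, 14.4]
wrist_force: [0.2, 2.8, 11.0]
opening: 0.0545
```

Call:
play_rows(commands="0.4 0 0 0 1.5;0.4 0 0 0 3;0.4 0 0 0 4.5;0.4 0 0 0 6;0.4 0 0 0 6")

```text
time: 8.08
ee_pos: [0.5755, -0.2037, 0.0667]
tcp_rot: [179.9, -0.2, 20.4]
wrist_force: [-0.5, 1.8, 9.9]
opening: 0.0547
```

Call:
play_rows(commands="0.4 0 0 0 1.5;0.4 0 0 0 3;0.4 0 0 0 4.5;0.4 0 0 0 6;0.4 0 0 0 6")

```text
time: 8.5
ee_pos: [0.5755, -0.2037, 0.0667]
tcp_rot: [179.8, -0.2, 26.4]
wrist_force: [-0.3, 1.5, 9.1]
opening: 0.0553
```

Call:
play_rows(commands="0.4 0 0 0 1.5;0.4 0 0 0 3;0.4 0 0 0 4.5;0.4 0 0 0 6;0.4 0 0 0 6")

```text
time: 8.92
ee_pos: [0.5755, -0.2038, 0.0667]
tcp_rot: [179.8, -0.2, 32.4]
wrist_force: [0.9, 2.4, 10.5]
opening: 0.0549
```

Call:
play_rows(commands="0.4 0 0 0 1.5;0.4 0 0 0 3;0.4 0 0 0 4.5;0.4 0 0 0 6;0.4 0 0 0 6")

```text
time: 9.33
ee_pos: [0.5756, -0.2039, 0.0667]
tcp_rot: [179.8, -0.2, 38.4]
wrist_force: [1.9, 1.2, 9.6]
opening: 0.0548
```

Call:
play_rows(commands="0.4 0 0 0 1.5;0.4 0 0 0 3;0.4 0 0 0 4.5;0.4 0 0 0 6;0.4 0 0 0 6")

```text
time: 9.75
ee_pos: [0.5757, -0.2041, 0.0667]
tcp_rot: [179.7, -0.1, 44.4]
wrist_force: [1.4, -0.4, 9.6]
opening: 0.0547
```

Call:
play_rows(commands="0.4 0 0 0 1.5;0.4 0 0 0 3;0.4 0 0 0 4.5;0.4 0 0 0 6;0.4 0 0 0 6")

```text
time: 10.17
ee_pos: [0.5756, -0.2041, 0.0665]
tcp_rot: [179.7, -0.1, 50.4]
wrist_force: [1.0, 0.7, 7.5]
opening: 0.0547
```

Call:
play_rows(commands="0.4 0 0 0 1.5;0.4 0 0 0 3;0.4 0 0 0 4.5;0.4 0 0 0 6;0.4 0 0 0 6")

```text
time: 10.58
ee_pos: [0.5755, -0.2041, 0.0662]
tcp_rot: [179.8, -0.1, 56.4]
wrist_force: [1.4, -0.4, 5.6]
opening: 0.0548
```

The force is easing and z is beginning to fall, so I'll take smaller bites.

Call:
play_rows(commands="0.4 0 0 0 1;0.4 0 0 0 2;0.4 0 0 0 3;0.4 0 0 0 3")

```text
time: 10.92
ee_pos: [0.5735, -0.2034, 0.0638]
tcp_rot: [-179.9, 0.0, 59.4]
wrist_force: [0.2, -0.3, -1.8]
opening: 0.0548
```

```bash
python3 look.py l6
```

```text
{'time': np.float64(10.9167), 'ee_pos': array([ 0.5735, -0.2034,  0.0638]), 'tcp_rot': array([-1.799175e+02,  2.300000e-02,  5.940410e+01]), 'wrist_force': array([ 0.1747, -0.3405, -1.8403]), 'torque': array([0.0016, 0.0339, 0.0225]), 'opening': np.float64(0.0548)}
```

View pics/l6.png

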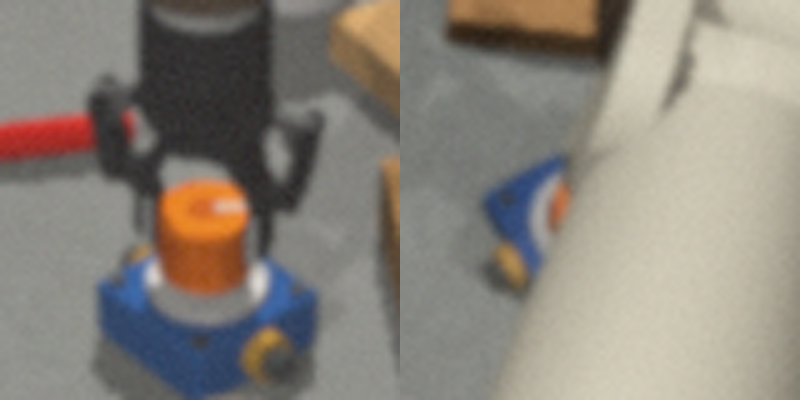

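It dropped: the force is gone and z is down 3 mm, with the stripe now near 0°. I'll turn 2° further towards the keyway's centre and push down.

Call:
play_rows(commands="0.4 0 0 0 1;0.4 0 0 0 2;0.4 0 0 -1.5 2;0.4 0 0 -3 2;0.4 0 0 -3 2")

```text
time: 11.43
ee_pos: [0.5739, -0.2035, 0.0611]
tcp_rot: [-180.0, 0.0, 61.3]
wrist_force: [-0.4, -0.7, -1.4]
opening: 0.0544
```

Call:
play_rows(commands="0.4 0 0 -1.5 0;0.4 0 0 -3 0;0.4 0 0 -4.5 0;0.4 0 0 -5.5 0;0.4 0 0 -5.5 0;0.4 0 0 -5.5 0")

```text
time: 11.93
ee_pos: [0.5741, -0.2035, 0.0563]
tcp_rot: [180.0, -0.0, 61.3]
wrist_force: [-1.8, -0.6, 3.5]
opening: 0.0549
```

```bash
python3 -c "
from h import *
o=get_obs();print(o['ee_pos'],o['wrist_force'],o['torque'])"
```

```text
[ 0.57411957 -0.20354004  0.05631943] [-1.83081937 -0.59355276  3.53323173] [ 0.14135737  0.26109114 -0.03542472]
```

The spring force matches (about 5 N at roughly 2.6 mm above home). Pushing on home.

Call:
play_rows(commands="0.4 0 0 -1 0;0.4 0 0 -2 0;0.4 0 0 -3 0;0.4 0 0 -4 0;0.4 0 0 -5 0;0.4 0 0 -5 0;0.4 0 0 -5 0")

```text
time: 12.52
ee_pos: [0.5742, -0.2036, 0.0542]
tcp_rot: [179.9, -0.0, 61.3]
wrist_force: [-10.5, 3.7, 26.2]
opening: 0.0547
```

```bash
python3 look.py l7
```

```text
{'time': np.float64(12.5167), 'ee_pos': array([ 0.5742, -0.2036,  0.0542]), 'tcp_rot': array([ 1.798669e+02, -2.270000e-02,  6.132040e+01]), 'wrist_force': array([-10.4576,   3.7002,  26.1531]), 'torque': array([ 0.9199,  2.3593, -0.0042]), 'opening': np.float64(0.0547)}
```

View pics/l7.png

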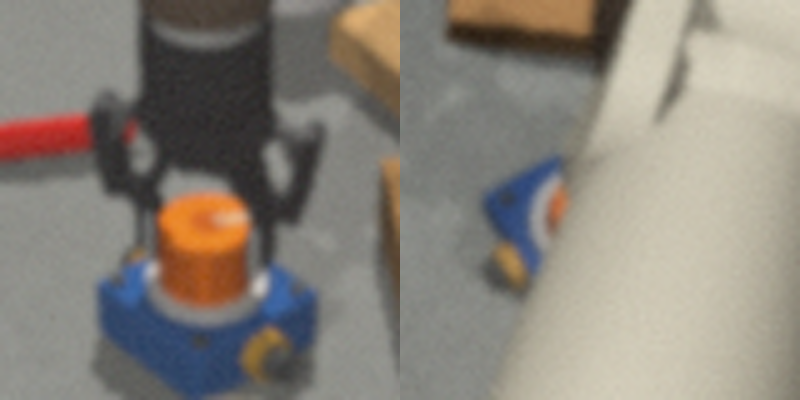

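The collar has bottomed: z = 0.0542 and the force rises steeply. There is some side load (−10 N in x), so I'll ease that off while still pushing.

Call:
play_rows(commands="0.4 -0.5 0.2 0 0;0.4 -1 0.3 0 0;0.4 -1 0.3 0 0;0.4 -1 0.3 0 0", force=80)

```text
time: 12.95
ee_pos: [0.5742, -0.2036, 0.0543]
tcp_rot: [179.7, -0.0, 61.3]
wrist_force: [-5.5, 1.7, 23.4]
opening: 0.0543
```

```bash
python3 -c "
from h import *
o=get_obs();print(o['ee_pos'],o['wrist_force'],o['torque'],o['tcp_rot'])"
```

```text
[ 0.5741774  -0.2035812   0.05433249] [-5.547017    1.6531973  23.39913191] [0.6208273  1.42412607 0.0396958 ] [ 1.79749451e+02 -4.78603887e-02  6.13241951e+01]
```

Call:
play_rows(commands="0.4 -0.5 0.2 0 0;0.4 -1 0.3 0 0;0.4 -1 0.3 -0.5 1.5;0.4 -1 0.3 -0.5 3;0.4 -1 0.3 -0.5 1.5;0.4 -1 0.3 -0.5 1;0.4 -1 0.3 -0.5 1")

```text
time: 13.53
ee_pos: [0.5743, -0.2037, 0.0544]
tcp_rot: [179.6, -0.1, 62.3]
wrist_force: [-0.2, 0.3, 24.6]
opening: 0.0546
```

```bash
python3 look.py l8; python3 - <<'E'
from h import *
for nm in('l6','l8'):
    im=cv2.imread(f'pics/side_{nm}.png');u0,v0=245,205;F=6
    z=cv2.resize(im[v0:v0+50,u0:u0+50],None,fx=F,fy=F,interpolation=cv2.INTER_CUBIC)
    h=cv2.cvtColor(z,cv2.COLOR_BGR2HSV);m=cv2.inRange(h,(2,110,70),(20,255,255))
    c=max(cv2.findContours(m,0,1)[0],key=cv2.contourArea).reshape(-1,2)
    print(nm,(c.min(0)+.5)/F-.5+[u0,v0],(c.max(0)+.5)/F-.5+[u0,v0])
    cv2.imwrite(f'pics/z_{nm}.png',cv2.resize(z,(400,400)))
cv2.imwrite('pics/zz.png',cv2.hconcat([cv2.imread('pics/z_l6.png'),cv2.imread('pics/z_l8.png')]))
def sil(x,y,zb):
    a=np.linspace(0,6.283,90);P=np.array([proj('side',[x+.028*np.cos(t),y+.028*np.sin(t),zz]) for t in a for zz in(zb,zb+.042)]);return P.min(0),P.max(0)
for zb in(.046,.049,.052,.0555): print(zb,sil(.5738,-.2035,zb))
E
```

```text
{'time': np.float64(13.5333), 'ee_pos': array([ 0.5743, -0.2037,  0.0544]), 'tcp_rot': array([ 1.795969e+02, -6.440000e-02,  6.229730e+01]), 'wrist_force': array([-0.1968,  0.2954, 24.5942]), 'torque': array([0.2976, 0.5225, 0.0189]), 'opening': np.float64(0.0546)}
l6 [255.75       217.58333333] [274.58333333 240.41666667]
l8 [255.91666667 220.25      ] [274.91666667 242.91666667]
0.046 (array([255.91139913, 220.44334876]), array([275.12364098, 243.43979589]))
0.049 (array([255.90352809, 219.61907903]), array([275.13787091, 242.62658964]))
0.052 (array([255.89563895, 218.79294427]), array([275.15213364, 241.81150896]))
0.0555 (array([255.88641198, 217.82675474]), array([275.1688151 , 240.85820378]))
```

View pics/zz.png

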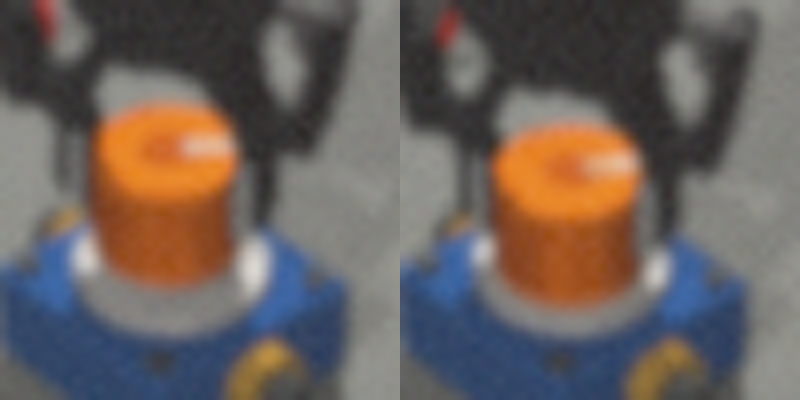

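Call:
play_rows(commands="0.4 0.5 -0.1 0 0;0.4 1 -0.3 0 0;0.4 1 -0.3 -0.7 0;0.4 1 -0.3 -0.7 0;0.4 1 -0.3 -0.7 0")

```text
time: 14.05
ee_pos: [0.5744, -0.2037, 0.0543]
tcp_rot: [179.7, -0.0, 62.3]
wrist_force: [-8.8, 2.6, 31.6]
opening: 0.0548
```

Call:
play_rows(commands="0.4 0 0 0 0;0.4 0 0 0 0;0.4 0 0 0 0;0.4 0 0 0 0;0.4 0 0 0 0;0.4 0 0 0 0")

```text
time: 14.55
ee_pos: [0.5743, -0.2037, 0.0543]
tcp_rot: [179.7, -0.0, 62.3]
wrist_force: [-7.9, 2.3, 31.3]
opening: 0.0545
```

```bash
python3 -c "
from h import *
o=get_obs();print(o['ee_pos'],o['wrist_force'],o['torque'],o['tcp_rot'])"
```

```text
[ 0.57434961 -0.20369832  0.05427443] [-7.87179952  2.27409356 31.33842341] [0.8899053  2.01778628 0.08838186] [ 1.79691092e+02 -4.80610776e-02  6.23224376e+01]
```

The stop is rigid: 7 N more push moved it by no more than 0.1 mm. Everything is steady, so I'm handing in.

```bash
python3 -c "
from workcell import *
print(job_done())"
```

```text
the job is handed in; nothing more can be done
None
```

The orange collar is on the spigot with its keyway over the pin. It is pushed down against the spring to a hard stop, and the gripper is still holding it there at 80 N. I handed in at about 14.6 s and got no verdict back.

**How it went:** I gripped the collar on the knurl and lowered it until it stopped on the pin (TCP z about 0.067). I then turned it about 61° counterclockwise under a light push. The keyway dropped over the pin at a tool yaw of about 59°, and I turned it about 2° more towards the keyway's centre before pushing it down.

**Checks that agreed:**
- **Drop:** the collar came down 12.4 mm from the pin stop, against 13 mm expected.
- **Spring:** the force on the way down matched the plunger, about 5 N at 2.6 mm above home.
- **Hard stop:** raising the push from 25 to 31 N moved the collar no more than 0.1 mm.
- **Side camera:** the underside works out at about 46.5–48 mm above the bench, against 46 mm for the ledge.

**Not perfect:**
- The tool is tilted about 0.3° and carries a side load of about 8 N.
- The drop is 0.6 mm short of nominal. I put that down to the collar tipping on the pin at first contact and to measurement error, but did not confirm it.
- In its last picture the top camera's view of the collar was mostly blocked by the arm, so flatness on the ledge rests on the side view and the forces.

I felt no contact with anything but the collar and the housing. I did not re-measure the other objects at the end.

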